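Park the coffee tools on their silhouette pads

TASK

Put the four coffee tools (funnel, bellows, tin and scoop) away, each upright on the cork pad whose black silhouette has its shape and size, centred on the silhouette: the tin's long side along its rectangle, the scoop's bowl on the round end of its silhouette and its handle along the bar. Leave the saucer and the grinder where they are, and let go of everything.

Things in the scene. Friction and masses are not known exactly. Their poses are not given: they have to be found in the camera images.
- funnel_centre (a point): Stainless-steel funnel standing mouth down, spout up, 66 mm tall, about 90 g. Round mouth 72 mm across on the counter, cone up to 32 mm, then a straight upright spout 18 mm across from 34 to 66 mm above its foot, which is the place to pinch it. The point is on its axis half-way up (33 mm above its foot); z is up along the axis.
- bellows_centre (a point): Small black silicone bellows, stiff (treat as solid), a ribbed round squat body 42 mm across at the foot, 40 mm at the upper rib, 33 mm at the top, 40 mm tall, about 60 g. The point is on its axis half-way up (20 mm); z is up along the axis.
- tin_centre (a point): Closed rectangular aluminium tin, body 64 mm (x) by 40 mm (y), with a lid 66 by 42 mm on its top 10 mm, 45 mm tall in all, about 140 g; it does not open. The point is at its centre (22.5 mm above its foot); x is along the long side, z up.
- scoop_bowl (a point): Aluminium coffee scoop: a round flat-bottomed cup 40 mm across at the foot and 44 mm at the rim, 30 mm tall, 2 mm wall, standing upright, with a straight flat handle 12 mm wide and 4 mm thick that sticks out level from the cup at 25 to 29 mm height and ends 98 mm from the cup's axis. About 60 g, the weight mostly in the cup. The point is on the cup's axis half-way up (15 mm); z is up, x points away from the handle (the handle runs along -x).
- pad_funnel_top (a point): Fixed square cork pad 90 by 90 mm, 3 mm thick, with a solid black round silhouette 74 mm across in its middle: the larger round one, for the funnel. The point is the middle of the silhouette on the pad's top face; z up.
- pad_bellows_top (a point): Fixed square cork pad 90 by 90 mm, 3 mm thick, with a solid black round silhouette 44 mm across in its middle: the smaller round one, for the bellows. The point is the middle of the silhouette on the pad's top face; z up.
- pad_tin_top (a point): Fixed square cork pad 90 by 90 mm, 3 mm thick, with a solid black rectangle 68 mm (x) by 44 mm (y) in its middle, for the tin (either way round). The point is the middle of the rectangle on the pad's top face; x is along its long side, z up.
- pad_scoop_top (a point): Fixed oblong cork pad 140 mm (x) by 64 mm (y), 3 mm thick, with a solid black scoop-shaped silhouette: a disc 47 mm across centred 38 mm from the pad's middle towards +x, and a bar 15 mm wide from it to 60 mm towards -x, for the handle. The point is the middle of the pad on its top face; x points from the bar end to the disc end, z up.
- saucer: Bystander: white porcelain saucer 130 mm across, 17 mm high, loose on the counter to the right; leave it alone. Origin at the middle of its underside.
- grinder: Bystander: black plastic coffee grinder, round, 110 mm across and 180 mm tall, loose on the counter to the left; leave it alone. Origin at the middle of its underside. (An acrylic caddy 150 mm tall stands fixed at the back of the counter, more than 0.85 m from the robot's axis, and is not needed.)
Mind the look-alikes: they are no part of the job. Of the things shaped like the part that bears bellows_centre, the black one is meant.

How it is judged:
By the outcome, as a careful person would: the job done as asked, in the order asked, and still so for the second after the job is handed in, with the robot touching nothing.
It also fails if it takes over 115 s, if anything falls off the work surface, if the arm or the gripper's body presses on something with over 40 N, if the wrist force passes 120 N, or if a joint passes its speed limit or range.

ROBOT

A 6-joint arm with a two-finger parallel gripper is mounted at the origin on the work surface. World frame = base frame: x ahead of the robot, y to its left, z up, the work surface at z = 0. Lengths are in m, angles in rad, forces in N, time in s.
With the tool pointing down it reaches from about 0.35 to 0.875 m from the base axis. Payload 4.2 kg.
Tool frame: the origin (TCP) lies between the finger pads; the fingertips stand 17 mm ahead of it and the grasp point (between the pads) lies 2 mm behind it (tip_reach is the distance from the TCP to the fingertips, in m); y points along the fingers, z is the direction in which the jaws open and shut, and the axes are right-handed (so a half turn about y gives the same grasp; the last joint's range is limited). The gripper opens to 87 mm and grips with 3 to 60 N. Pads are 19 mm wide; open, the fingers measure 117 mm over their backs; the gripper's body (75 mm by 190 mm) begins 51 mm behind the grasp point.
Start: joints at [1.577, 0.385, 0.008, 0, -1.194, -0.259], TCP at [0.156, 0.605, 0.24] pointing down, gripper open.
Joint ranges: [-3.14, 3.14], [-1.21, 2.06], [-1.07, 1.41], [-3.16, 2.05], [-2.99, -0.16], [-3.1, 3.1]. Speed limits (rad/s): [2.79, 2.79, 3.14, 3.14, 3.14, 3.14].

INTERFACE

Orientations are given as a unit quaternion [x, y, z, w].
In Python, from station import * gives the robot as it stands. Calls block until the motion is done:
- goto(position, orientation): joint-space move of the TCP to a pose.
- move_l(position, vel=0.15, orientation=None, max_force=None): straight line of the TCP; orientation=None keeps the orientation; vel is the mean speed in m/s. With max_force (N) it stops when the force on the tool has changed by that much, and returns True; else False.
- move_joints(angles): joint-space move.
- gripper_to(opening, effort=None): finger opening in m; effort is the grip in N (None keeps the last); returns when the fingers have stopped.
- wait(seconds).
- solve_ik(position, orientation): joint angles nearest the present ones, or None.
- grab_frame(name): name is "scene" or "top" or "wrist"; returns (picture, depth): 384x512x3 uint8, red, green, blue; 384x512 float32, m along the optical axis (not along the pixel's ray), 0 where there is no reading.
- calibration(name): a dict with "fx", "fy", "cx", "cy" (pixels), "rvec" (rotation vector, rad) and "tvec" (3), from world to camera coordinates, as OpenCV has them. Camera axes: x right, y down, z forward; pixel columns grow to the right and rows downward; lengths in m; the calibration is good to about 2 mm. A picture is of the moment at which its call begins: read the wrist's pose just before it. calibration takes no time and is no camera call; for the wrist camera it gives the pose at the moment of the call.
A pose or a line that the arm cannot do raises PlanningError and nothing moves.
- hand_in(): hands the job in, once; it reports no verdict.
Readings, each from a call of its own:
- get_t(): time.
- get_joints(): joint angles.
- get_joint_vel(): joint speeds.
- get_joint_torque(): joint torques, N m.
- get_eef_pos(): TCP position.
- get_eef_rot(): TCP orientation.
- get_ft_force(): force on the tool from outside, world axes, zero at the start.
- get_torque(): the same for the moment, N m.
- get_opening(): finger opening in m.
Only numpy, scipy, OpenCV 4.12 (cv2) and the standard library are available. Lean on these libraries where they do the work, as an engineer would, in place of code of your own. Each camera call takes 0.05 s, during which the arm holds its last target.

## Working session

There is one attempt and no reset: what is moved stays moved. The work goes in short steps, each a Python script; the robot and the scene stay as the last script left them, time stands still between calls to the robot, and variables do not carry over. Pictures are saved under pics/ and viewed, and the job is handed in when it is done.

```bash
ls; mkdir -p pics; python3 - <<'E'
from station import *
import cv2,numpy as np
for n in ["scene","top","wrist"]:
    c=calibration(n); print(n,{k:np.round(np.array(v),3).tolist() for k,v in c.items()})
    im,d=grab_frame(n); cv2.imwrite(f"pics/{n}0.png",im[:,:,::-1]); np.savez(f"{n}0.npz",im=im,d=d,**{k:np.array(v) for k,v in c.items()})
print(get_t(),get_eef_pos(),get_eef_rot())
E
```

```text
pics
scene {'fx': 353.033, 'fy': 353.033, 'cx': 255.886, 'cy': 191.174, 'rvec': [0.963, 2.453, -1.07], 'tvec': [0.376, -0.241, 1.638]}
top {'fx': 409.12, 'fy': 409.12, 'cx': 258.214, 'cy': 191.134, 'rvec': [2.158, -2.133, 0.15], 'tvec': [0.057, 0.529, 1.376]}
wrist {'fx': 318.717, 'fy': 318.717, 'cx': 253.577, 'cy': 187.216, 'rvec': [-1.821, 2.35, 0.291], 'tvec': [0.623, -0.029, 0.391]}
0.15 [0.15620171 0.60472456 0.23871876] [-0.08914732 -0.70087361  0.70204461  0.08923177]
```

View pics/scene0.png

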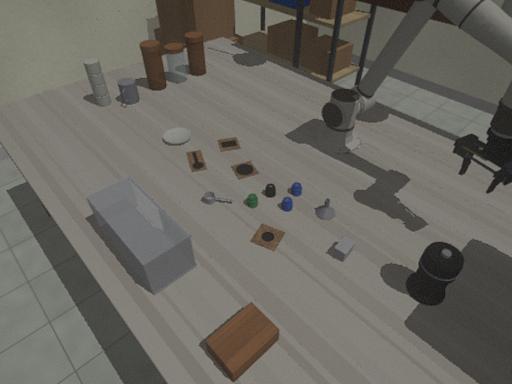

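View pics/top0.png

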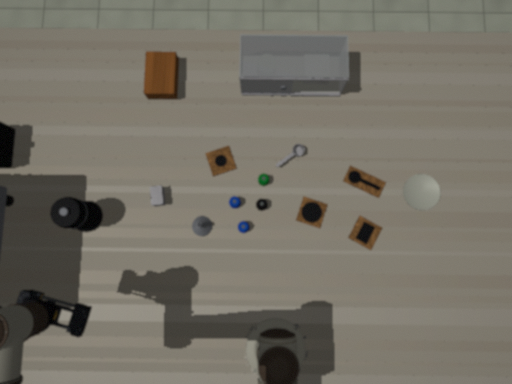

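View pics/wrist0.png

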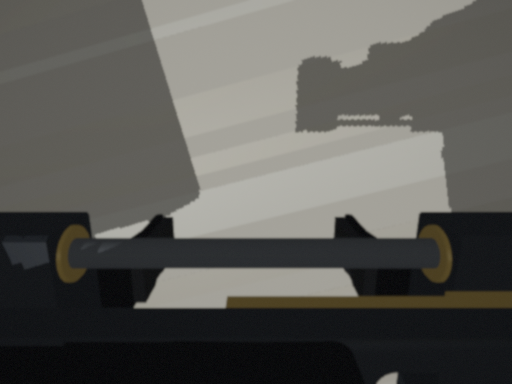

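The top view shows, in (col,row) pixels: funnel ~(203,226), tin ~(157,196), scoop ~(299,150) with its handle to (281,166). The bellows-shaped things are black (262,204), green (264,180) and blue (235,202) and (244,227). The pads are small round (221,161), large round (312,212), scoop (364,181) and tin (365,233). The black bellows-shaped one is the one meant. I'll confirm it with a crop and compute positions.

```bash
cat > h.py <<'E'
import cv2,numpy as np
from scipy.spatial.transform import Rotation as R
def ray(c,uv,z):
    uv=np.atleast_2d(np.asarray(uv,float)); M=R.from_rotvec(np.ravel(c['rvec'])).as_matrix(); t=np.ravel(c['tvec'])
    o=-M.T@t; d=np.c_[(uv[:,0]-c['cx'])/c['fx'],(uv[:,1]-c['cy'])/c['fy'],np.ones(len(uv))]@M
    return o+d*((z-o[2])/d[:,2])[:,None]
def proj(c,P):
    P=np.atleast_2d(np.asarray(P,float)); M=R.from_rotvec(np.ravel(c['rvec'])).as_matrix()
    q=P@M.T+np.ravel(c['tvec']); return np.c_[c['fx']*q[:,0]/q[:,2]+c['cx'],c['fy']*q[:,1]/q[:,2]+c['cy']]
def down(yaw):
    # tool y = down, tool z (jaw) at angle yaw in the xy plane
    z=np.array([np.cos(yaw),np.sin(yaw),0]); y=np.array([0,0,-1.]); x=np.cross(y,z)
    return R.from_matrix(np.c_[x,y,z]).as_quat()
def cloud(c,d):
    v,u=np.mgrid[:d.shape[0],:d.shape[1]]; M=R.from_rotvec(np.ravel(c['rvec'])).as_matrix()
    q=np.dstack([(u-c['cx'])/c['fx']*d,(v-c['cy'])/c['fy']*d,d])-np.ravel(c['tvec']); return q@M
E
python3 - <<'E'
from h import *
f=np.load('top0.npz'); im=f['im'][:,:,::-1]
for n,(u,v,z) in dict(funnel=(203,226,.05),tin=(157,196,.045),scoop=(299,150,.03),scooph=(281,166,.03),black=(262,204,.04),green=(264,180,.04),blue1=(235,202,.04),blue2=(244,227,.04),pbel=(221,161,.003),pfun=(312,212,.003),pscoop=(364,181,.003),ptin=(365,233,.003),saucer=(422,192,.017),grinder=(68,212,.18)).items():
    p=ray(f,(u,v),z)[0]; print(n,p.round(3),np.hypot(*p[:2]).round(3))
cv2.imwrite('pics/topcrop.png',cv2.resize(im[135:260,140:440],(780,325),interpolation=cv2.INTER_CUBIC))
cv2.imwrite('pics/blackcrop.png',cv2.resize(im[165:245,215:285],(560,600),interpolation=cv2.INTER_CUBIC))
from station import *
q=np.array(get_eef_rot());print(R.from_quat(q).as_matrix().round(3))
c=calibration('wrist');M=R.from_rotvec(c['rvec']).as_matrix();o=-M.T@c['tvec'];T=R.from_quat(q).as_matrix()
print('cam in tool',T.T@(o-get_eef_pos()),'axes in tool',(T.T@M.T).round(3))
E
```

```text
funnel [0.405 0.249 0.05 ] 0.476
tin [0.507 0.411 0.045] 0.653
scoop [ 0.678 -0.079  0.03 ] 0.683
scooph [ 0.62  -0.015  0.03 ] 0.62
black [0.484 0.05  0.04 ] 0.486
green [0.568 0.044 0.04 ] 0.569
blue1 [0.49  0.143 0.04 ] 0.51
blue2 [0.404 0.11  0.04 ] 0.419
pbel [0.641 0.198 0.003] 0.671
pfun [ 0.462 -0.126  0.003] 0.479
pscoop [ 0.574 -0.312  0.003] 0.654
ptin [ 0.39  -0.311  0.003] 0.499
saucer [ 0.535 -0.51   0.017] 0.739
grinder [0.436 0.649 0.18 ] 0.782
[[-0.968 -0.    -0.25 ]
 [ 0.25  -0.002 -0.968]
 [-0.    -1.     0.002]]
cam in tool [-0.06725388 -0.14597252  0.00020793] axes in tool [[-0.001  0.969  0.246]
 [-0.001 -0.246  0.969]
 [ 1.     0.001  0.001]]
```

View pics/topcrop.png

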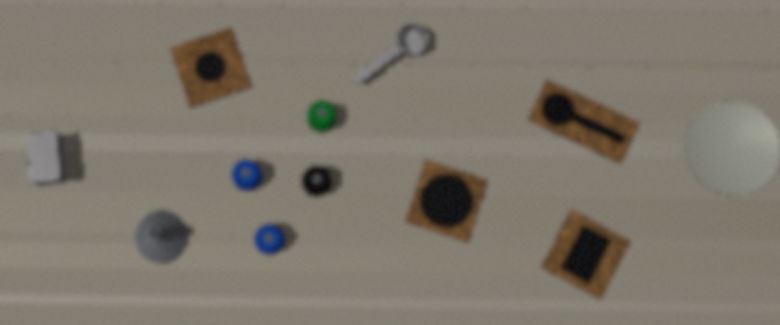

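View pics/blackcrop.png

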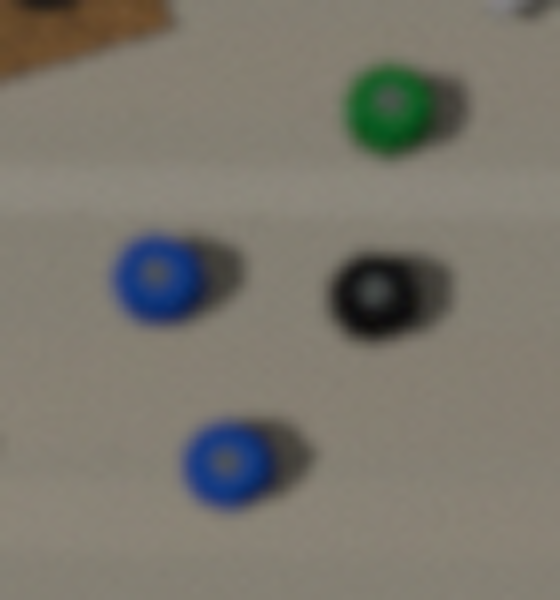

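The crop confirms it: black body at (262,204), between green (264,180) and two blue ones. All reaches (0.42–0.69 m) are plausible. Next are closer looks with the wrist camera.

```bash
cat >> h.py <<'E'
from station import *
def look(name):
    c={k:np.array(v) for k,v in calibration('wrist').items()}
    im,d=grab_frame('wrist'); np.savez(name+'.npz',im=im,d=d,**c); cv2.imwrite('pics/'+name+'.png',im[:,:,::-1]); return im,d,c
E
python3 - <<'E'
from h import *
q=down(-np.pi/2)
goto([0.40,0.22,0.26],q); look('w1'); print(get_t(),get_joints())
goto([0.42,-0.17,0.26],q); look('w2'); print(get_t(),get_joints())
E
```

```text
1.8667 [ 8.61650232e-01  7.79166730e-02 -3.48309851e-01 -9.33247493e-06
 -1.14454028e+00  7.10114918e-01]
3.3667 [-2.23721876e-02  7.10811622e-02 -3.55708016e-01 -1.29623644e-04
 -1.14384030e+00  1.59472423e+00]
```

View pics/w1.png

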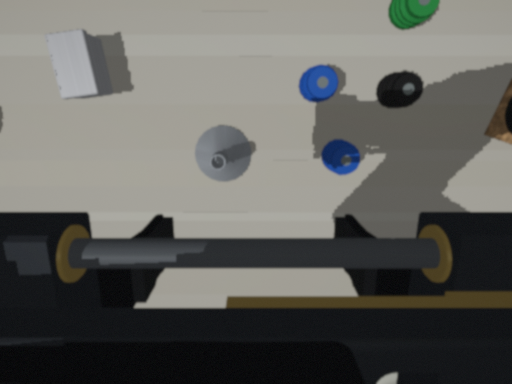

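View pics/w2.png

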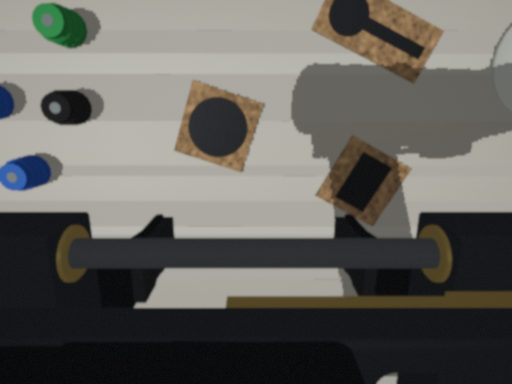

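w1 shows the funnel at (222,154), tin (78,63), black bellows (400,90) and blues (320,82), (341,157). w2 shows the large round pad (218,127), scoop pad (380,30) and tin pad (363,181). Moves are fast, so I'll take closer, centred views of each item.

```bash
python3 - <<'E'
from h import *
q=down(-np.pi/2)
for n,x,y in [('ptin',.39,-.311),('pfun',.462,-.126),('pscoop',.574,-.312),('scoop',.655,-.055),('black',.484,.05),('pbel',.641,.198),('tin',.507,.411),('funnel',.405,.249)]:
    try:
        goto([x-.045 if n not in('ptin','funnel') else max(.36,x-.045),y,0.2],q)
        look('c_'+n)
    except PlanningError as e: print(n,e)
print(get_t())
ims=[cv2.resize(cv2.imread(f'pics/c_{n}.png')[:260],(400,203)) for n in ['ptin','pfun','pscoop','scoop']]
cv2.imwrite('pics/m1.png',np.vstack([np.hstack(ims[:2]),np.hstack(ims[2:])]))
ims=[cv2.resize(cv2.imread(f'pics/c_{n}.png')[:260],(400,203)) for n in ['black','pbel','tin','funnel']]
cv2.imwrite('pics/m2.png',np.vstack([np.hstack(ims[:2]),np.hstack(ims[2:])]))
E
```

```text
10.65
```

View pics/m1.png

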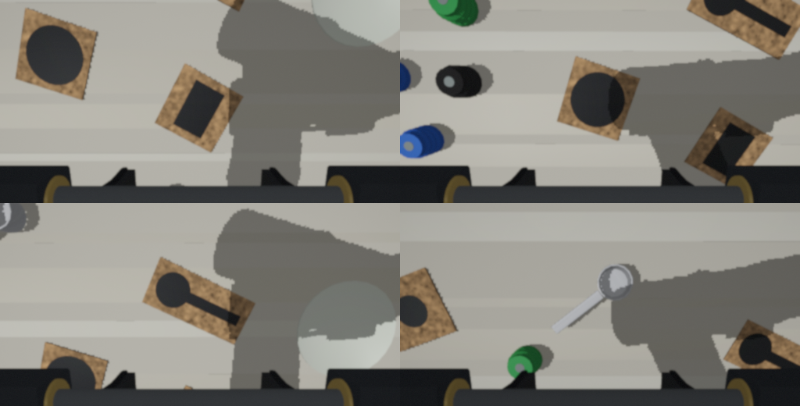

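View pics/m2.png

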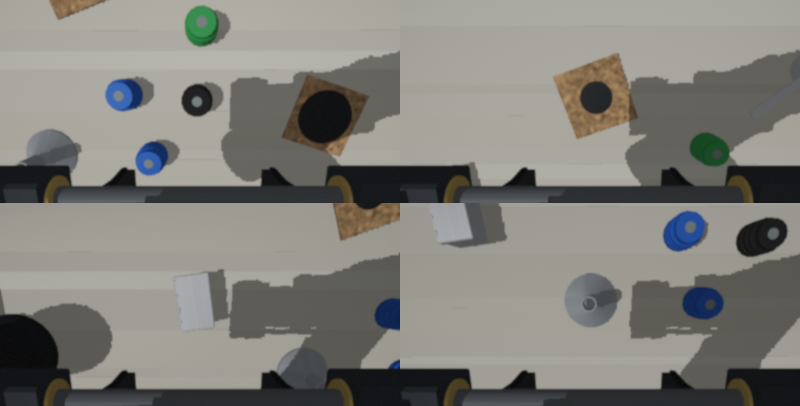

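Each view shows its target near the image centre. Now I'll measure them.

```bash
cat > meas.py <<'E'
from h import *
def ld(n): f=np.load(n+'.npz'); return {k:f[k] for k in f.files}
def pad(n,near,z=.003):
    f=ld(n); im=f['im']; hsv=cv2.cvtColor(im,cv2.COLOR_RGB2HSV)
    cork=((hsv[:,:,1]>75)&(hsv[:,:,0]>4)&(hsv[:,:,0]<25)).astype(np.uint8); cork[205:]=0
    cork=cv2.morphologyEx(cork,cv2.MORPH_CLOSE,np.ones((3,3)))
    cs,_=cv2.findContours(cork,cv2.RETR_EXTERNAL,cv2.CHAIN_APPROX_NONE)
    near_px=proj(f,[*near,z])[0]
    c=max((c for c in cs if cv2.contourArea(c)>800),key=lambda c:-np.linalg.norm(c[:,0].mean(0)-near_px))
    hull=cv2.convexHull(c); w=ray(f,hull[:,0]+0.,z)[:,:2]
    rc=cv2.minAreaRect((w*1000).astype(np.float32))
    m=np.zeros(cork.shape,np.uint8); cv2.drawContours(m,[hull],-1,255,-1); m=cv2.erode(m,np.ones((7,7)))
    blk=((im.max(2)<70)&(hsv[:,:,1]<90)&(m>0)).astype(np.uint8)
    blk=cv2.morphologyEx(blk,cv2.MORPH_OPEN,np.ones((3,3)))
    nl,lab,st,ce=cv2.connectedComponentsWithStats(blk); k=1+np.argmax(st[1:,4])
    ys,xs=np.nonzero(lab==k); W=ray(f,np.c_[xs,ys],z)[:,:2]
    bc,_=cv2.findContours((lab==k).astype(np.uint8),cv2.RETR_EXTERNAL,cv2.CHAIN_APPROX_NONE)
    B=ray(f,bc[0][:,0]+0.,z)[:,:2]
    br=cv2.minAreaRect((B*1000).astype(np.float32))
    dA=np.linalg.norm(ray(f,[256,130],z)-ray(f,[257,130],z))
    print(n,'corkrect',np.round(rc[0],1),np.round(rc[1],1),round(rc[2],1),'| black cen',(W.mean(0)*1000).round(1),'eqdia',round(2*np.sqrt(len(W)*dA**2/np.pi)*1000,1),'rect',np.round(br[0],1),np.round(br[1],1),round(br[2],1),'px',st[k])
    return f,lab==k,W,B,rc,br
if __name__=='__main__':
    pad('c_ptin',(.39,-.311)); pad('c_pfun',(.462,-.126)); pad('c_pscoop',(.574,-.312)); pad('c_pbel',(.641,.198))
E
python3 meas.py
```

```text
c_ptin corkrect [ 392.5 -311.8] [88.7 88.8] 61.3 | black cen [ 393.  -311.8] eqdia 58.9 rect [ 392.5 -311.6] [42.  66.2] 61.6 px [ 224  104   62   71 2417]
c_pfun corkrect [ 462.3 -125.2] [88.7 88.7] 71.9 | black cen [ 462.9 -125.4] eqdia 72.8 rect [ 462.3 -125.1] [71.1 71.4] 0.2 px [ 219   93   68   69 3680]
c_pscoop corkrect [ 573.8 -313.2] [139.1  62.7] 64.9 | black cen [ 580.4 -298.8] eqdia 57.7 rect [ 579.4 -314.5] [119.1  44.2] 73.9 px [ 200   90  107   67 2322]
c_pbel corkrect [643.3 198.9] [88.8 89.2] 19.5 | black cen [643.7 199.2] eqdia 42.5 rect [643.5 199.4] [40.4 41.3] 0.0 px [ 231  105   40   40 1262]
```

Pad sizes match: cork 88.7, 88.7, 139×63 and 89 mm. Black centres agree with cork centres to 0.6 mm. Now the tools, using depth as a height check.

```bash
cat > obj.py <<'E'
from meas import *
def cl(n):
    f=ld(n); P=cloud(f,f['d']); P[f['d']<=0]=np.nan; P[205:]=np.nan; return f,P
def blob(mask,f,near,z):
    px=proj(f,[*near,z])[0]; nl,lab,st,ce=cv2.connectedComponentsWithStats(mask.astype(np.uint8))
    k=1+min(range(nl-1),key=lambda i:np.linalg.norm(ce[1+i]-px)+(1e4 if st[1+i,4]<30 else 0)); return lab==k
def rect(m,f,z):
    cs,_=cv2.findContours(m.astype(np.uint8),cv2.RETR_EXTERNAL,cv2.CHAIN_APPROX_NONE); c=max(cs,key=cv2.contourArea)
    W=ray(f,c[:,0]+0.,z)[:,:2]*1000; return cv2.minAreaRect(W.astype(np.float32)),W
def circ(W): 
    A=np.c_[2*W,np.ones(len(W))]; s=np.linalg.lstsq(A,(W**2).sum(1),rcond=None)[0]; return s[:2],np.sqrt(s[2]+s[0]**2+s[1]**2)
if __name__=='__main__':
    f,P=cl('c_tin'); m=blob((P[:,:,2]>.038)&(P[:,:,2]<.06),f,(.507,.411),.045); print('tin z',np.nanmedian(P[m][:,2]),rect(m,f,.045)[0],m.sum())
    f,P=cl('c_funnel'); m=blob((P[:,:,2]>.006),f,(.405,.249),.03); print('fun z',np.nanmax(P[m][:,2]),m.sum())
    mt=m&(P[:,:,2]>.055); print(' spout top',np.nanmean(P[mt],0)*1000, mt.sum()); 
    M=P[m]; lo=M[M[:,2]<.014]; print(' cone low circle',circ(lo[:,:2]*1000))
    f,P=cl('c_black'); m=blob((P[:,:,2]>.012),f,(.484,.05),.03); print('black z',np.nanmedian(P[m][:,2]),m.sum())
    mt=m&(P[:,:,2]>.035); r,W=rect(mt,f,.04); print(' top',r,circ(W), np.nanmean(P[mt],0))
    f,P=cl('c_scoop'); m=blob((P[:,:,2]>.012)&(P[:,:,2]<.06),f,(.66,-.06),.03); print('scoop z',np.nanmedian(P[m][:,2]),m.sum(),rect(m,f,.028)[0])
    r,W=rect(m,f,.029); np.save('scW.npy',W); m_=cv2.resize((m*255).astype(np.uint8)[50:205,150:400],None,fx=3,fy=3); cv2.imwrite('pics/scm.png',m_)
    z=P[m]; print(np.nanpercentile(z[:,2],[5,25,50,75,95]))
E
python3 obj.py
```

```text
tin z 0.045783922329352404 ((510.26544189453125, 414.44403076171875), (65.67023468017578, 41.80637741088867), 7.681543827056885) 3202
fun z 0.06849821697024162 3460
 spout top [408.55849385 259.49132006  65.29267285] 156
 cone low circle (array([408.7787179, 259.2459101]), np.float64(31.287970973630703))
black z 0.04052032023056643 1305
 top ((485.69293212890625, 51.223609924316406), (31.38800811767578, 31.43962860107422), 45.104034423828125) (array([485.68275545,  51.16736631]), np.float64(15.876081727499084)) [0.48587673 0.05114938 0.04093616]
scoop z 0.029773753717787545 1514 ((663.0735473632812, -43.09764099121094), (43.320594787597656, 118.96070098876953), 28.028799057006836)
[0.01711011 0.02889988 0.02977375 0.03045099 0.03148922]
```

View pics/scm.png

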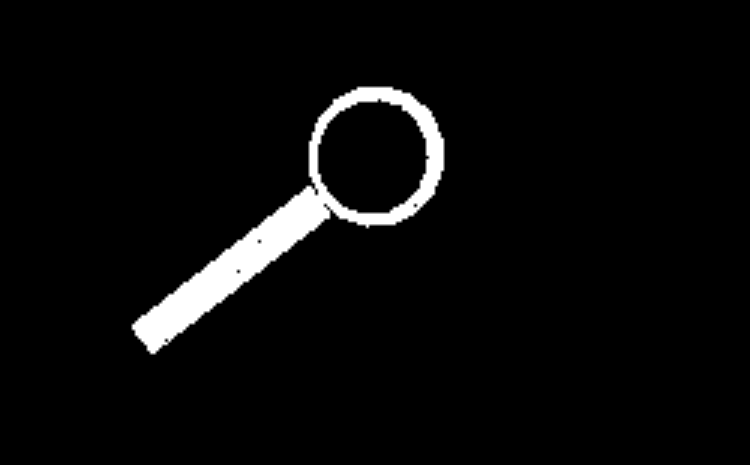

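Depth heights match (tin 45.8, funnel ~66, bellows 40.9, scoop rim 30 mm). The mask shows the scoop rim and handle cleanly. Now I'll fit the scoop axis and the pad disc.

```bash
cat >> obj.py <<'E'
def scoopfit(f,P,near,zoff=0):
    m=blob((P[:,:,2]>.024+zoff)&(P[:,:,2]<.06),f,near,.03)
    cs,_=cv2.findContours(m.astype(np.uint8),cv2.RETR_EXTERNAL,cv2.CHAIN_APPROX_NONE); c=max(cs,key=cv2.contourArea)
    W=ray(f,c[:,0]+0.,.0295+zoff)[:,:2]*1000
    far=np.argmax(np.linalg.norm(W-W.mean(0),axis=1)); e=W[far]; 
    dist=np.linalg.norm(W-e,axis=1); b=W[dist>85]  # rim part away from handle
    for _ in range(3):
        cc,r=circ(b); b=W[(np.abs(np.linalg.norm(W-cc,axis=1)-r)<1.5)]
    dd=np.linalg.norm(W-cc,axis=1); H=W[(dd>32)&(dd<93)]
    vx,vy,x0,y0=cv2.fitLine(H.astype(np.float32),cv2.DIST_L2,0,.01,.01).ravel()
    a=np.array([vx,vy]); h=H.mean(0)
    if a@(cc-h)<0:a=-a
    off=a[0]*(cc-h)[1]-a[1]*(cc-h)[0]
    return cc,r,np.degrees(np.arctan2(a[1],a[0])),off,dd.max()
if __name__=='__main__':
    print('scoop cen,r,ang,off,len',scoopfit(*cl('c_scoop'),(.66,-.06)))
    f,m,W,B,rc,br=pad('c_pscoop',(.574,-.312)); B=B*1000
    a=np.radians(64.9); ax=np.array([np.cos(a),np.sin(a)]); q=B-np.array(rc[0]); b=B[q@ax>25]; print('disc',circ(b),'pred',np.array(rc[0])+38*ax)
    bar=W*1000; s=(bar-np.array(rc[0]))@ax; H=bar[(s<10)&(s>-55)]; print(cv2.fitLine(H.astype(np.float32),cv2.DIST_L2,0,.01,.01).ravel(),np.degrees(np.arctan(*cv2.fitLine(H.astype(np.float32),cv2.DIST_L2,0,.01,.01).ravel()[1::-1])))
E
python3 obj.py | tail -4
```

```text
[0.01711011 0.02889988 0.02977375 0.03045099 0.03148922]
scoop cen,r,ang,off,len (array([680.75893652, -76.44196938]), np.float64(21.306259792167157), np.float32(-52.554695), np.float64(-0.1291464908615616), np.float64(97.88548822313217))
c_pscoop corkrect [ 573.8 -313.2] [139.1  62.7] 64.9 | black cen [ 580.4 -298.8] eqdia 57.7 rect [ 579.4 -314.5] [119.1  44.2] 73.9 px [ 200   90  107   67 2322]
disc (array([ 589.83257342, -278.45994521]), np.float64(21.713824383745955)) pred [ 589.91108197 -278.81095033]Traceback (most recent call last):
  File "obj.py", line 40, in <module>
    bar=W*1000; s=(bar-np.array(rc[0]))@ax; H=bar[(s<10)&(s>-55)]; print(cv2.fitLine(H.astype(np.float32),cv2.DIST_L2,0,.01,.01).ravel(),np.degrees(np.arctan(*cv2.fitLine(H.astype(np.float32),cv2.DIST_L2,0,.01,.01).ravel()[1::-1])))
                                                                                                                                                    ~~~~~~~~~^^^^^^^^^^^^^^^^^^^^^^^^^^^^^^^^^^^^^^^^^^^^^^^^^^^^^^^^^^^^^^^^^^^^^^^^^
TypeError: return arrays must be of ArrayType
```

Scoop centre (680.8,−76.4) mm, r≈21.3 plus edge loss, handle end 97.9 mm (98 expected). The disc fit agrees with the pad geometry to 0.4 mm. I'll start with the funnel.

```bash
cat > pp.py <<'E'
from h import *
def pick(x,y,z,yaw,op,eff):
    q=down(np.radians(yaw)); gripper_to(op,eff); goto([x,y,.16],q); s=move_l([x,y,z],.12,max_force=15)
    if s: print('CONTACT on the way down',get_eef_pos(),get_ft_force())
    gripper_to(0.0,eff); print('opening',get_opening()); move_l([x,y,max(.16,z+.1)],.2); print('lifted opening',get_opening(),get_ft_force(),get_t())
def place(x,y,z,yaw,op):
    q=down(np.radians(yaw)); goto([x,y,z+.08],q); move_l([x,y,z+.005],.12); s=move_l([x,y,z-.0015],.02,max_force=3)
    print('place contact',s,get_eef_pos(),get_eef_rot()-q, get_t()); 
    gripper_to(op); move_l([x,y,z+.09],.2)
E
python3 - <<'E'
from pp import *
pick(.4087,.2594,.055,-90,.045,30)
place(.4627,-.1253,.058,-90,.045)
goto([.418,-.1253,.2],down(-np.pi/2)); look('c_f2'); print(get_t())
E
python3 - <<'E'
import sys; sys.path.insert(0,'.')
from obj import *
f,P=cl('c_f2'); m=blob((P[:,:,2]>.008),f,(.462,-.125),.03); M=P[m]
mt=m&(P[:,:,2]>.057); print('spout top',np.nanmean(P[mt],0)*1000,mt.sum()); lo=M[(M[:,2]<.018)]; print(circ(lo[:,:2]*1000))
E
```

```text
opening 0.016919622124458935
lifted opening 0.016851114544135196 [ 0.4937922   0.47055809 -1.43641427] 14.2833
place contact True [ 0.4634645  -0.12517737  0.05804705] [6.40877500e-04 1.15836181e-05 1.24852082e-05 9.29530449e-04] 16.8417
18.65
spout top [ 463.11220435 -125.6867676    68.30063286] 165
(array([ 463.53531274, -125.61525406]), np.float64(31.23001948308809))
```

View pics/c_f2.png

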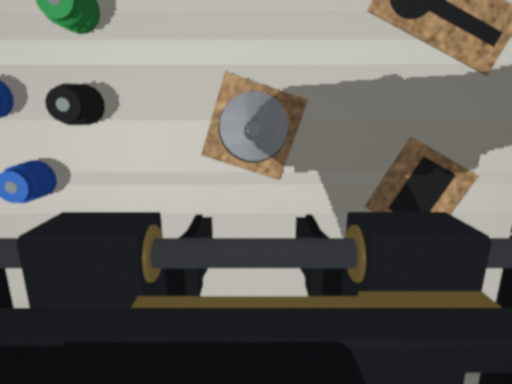

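The funnel stands upright at (253,127), centred on its pad to within about 1 mm. Next are the black bellows at (485.7,51.2) mm (its crop is confirmed above), then the tin.

```bash
python3 - <<'E'
from pp import *
pick(.4857,.0512,.027,-135,.062,20)
place(.6436,.1993,.030,-135,.06)
goto([.595,.1993,.2],down(-np.pi/2)); look('c_b2'); print(get_t())
E
python3 - <<'E'
from obj import *
f,P=cl('c_b2'); m=blob((P[:,:,2]>.039),f,(.643,.199),.043); print('top z',np.nanmedian(P[m][:,2]),circ(rect(m,f,.043)[1]))
E
```

```text
opening 0.03976736767335101
lifted opening 0.03944478213712661 [-0.20910397 -0.20785377 -1.83922238] 22.9583
place contact True [0.64422514 0.19965446 0.03029519] [0.00037263 0.0005401  0.00042583 0.00065042] 24.9667
27.05
top z 0.0439611292002498 (array([643.92837707, 199.38500982]), np.float64(15.902150057693342))
```

View pics/c_b2.png

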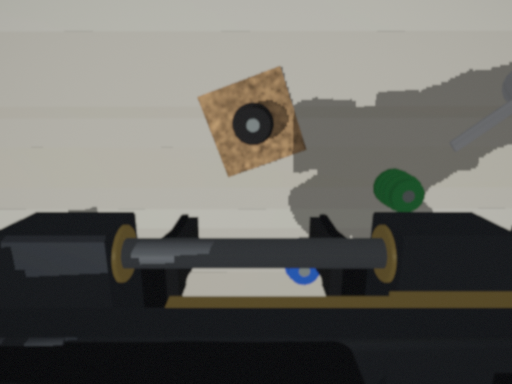

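The bellows stand at (252,125), covering their silhouette, with a centre error of about 0.4 mm. Next is the tin.

```bash
python3 - <<'E'
from pp import *
pick(.5103,.4144,.031,-82.3,.065,25)
place(.3925,-.3117,.034,-118.4,.065)
goto([.360,-.3117,.2],down(-np.pi/2)); look('c_t2'); print(get_t())
E
python3 - <<'E'
from obj import *
f,P=cl('c_t2'); m=blob((P[:,:,2]>.041)&(P[:,:,2]<.065),f,(.392,-.312),.048); print('top z',np.nanmedian(P[m][:,2]),rect(m,f,.048)[0])
E
```

```text
opening 0.04097318849949184
lifted opening 0.040622102427788 [-0.50491166 -0.78012047 -2.36505337] 30.9917
place contact True [ 0.39322731 -0.31194326  0.03414066] [-0.34752327 -1.37088896  1.37118666  0.34603031] 34.7083
36.6667
top z 0.04880464390946893 ((393.2712097167969, -312.32696533203125), (41.8036994934082, 65.74089050292969), 61.563987731933594)
```

View pics/c_t2.png

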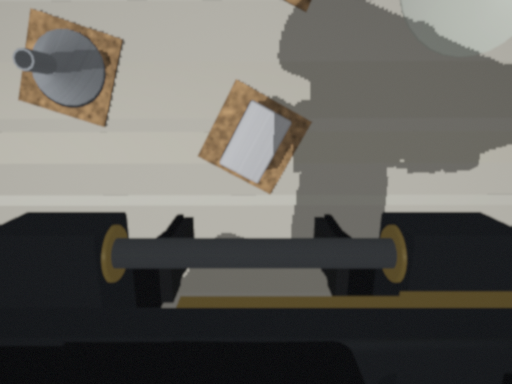

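The tin lies along its rectangle at (255,140), 0.8 mm off and at the right angle (61.56° against 61.6°). For the scoop I'll pinch the handle 42 mm from the cup's axis.

```bash
python3 - <<'E'
from pp import *
a=np.radians(-52.55); b=np.radians(64.9); L=.042
g=np.array([.6808,-.0764])-L*np.array([np.cos(a),np.sin(a)])
p=np.array([.5899,-.2787])-L*np.array([np.cos(b),np.sin(b)])
print(g,p,solve_ik([*p,.1],down(np.radians(154.9))))
pick(*g,.025,37.45,.035,30)
place(*p,.028,154.9,.035)
goto([.53,-.312,.2],down(-np.pi/2)); look('c_s2'); print(get_t())
E
python3 - <<'E'
from obj import *
print(scoopfit(*cl('c_s2'),(.58,-.29),.003))
E
```

```text
[ 0.65526111 -0.04305686] [ 0.57208362 -0.31673389] [-0.25876516  0.55158945 -0.0894814   0.         -0.92972548 -0.17931249]
opening 0.010969024148384604
lifted opening 0.011336621214409998 [-0.84535852 -0.45353295 -1.70899408] 43.95
place contact True [ 0.57255807 -0.31729166  0.02777946] [0.00053448 0.00032194 0.00010953 0.00067025] 47.2083
50.35
(array([ 590.2362437 , -279.46971346]), np.float64(21.31350386347243), np.float32(64.81578), np.float64(0.23900152883168246), np.float64(97.86491293087616))
```

View pics/c_s2.png

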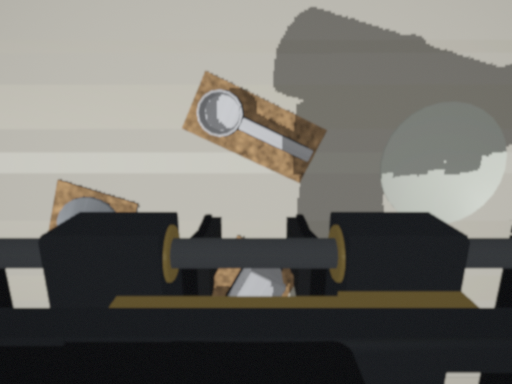

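The scoop's bowl sits on the disc at (220,113) with the handle along the bar, 0.9 mm and 0.1° off. I'll back off and take a final top view.

```bash
python3 - <<'E'
from pp import *
goto([.45,.05,.3],down(-np.pi/2)); goto([.156,.605,.24],down(np.radians(-104.5))); wait(.3)
im,d=grab_frame('top'); cv2.imwrite('pics/topend.png',cv2.resize(im[135:260,140:440,::-1],(780,325),interpolation=cv2.INTER_CUBIC))
im,d=grab_frame('scene'); cv2.imwrite('pics/sceneend.png',cv2.resize(im[110:270,150:400,::-1],(780,500),interpolation=cv2.INTER_CUBIC)); print(get_t(),get_ft_force(),get_opening())
E
```

```text
54.4333 [-0.76838207 -0.2874979  -0.05379642] 0.034749746289181385
```

View pics/topend.png

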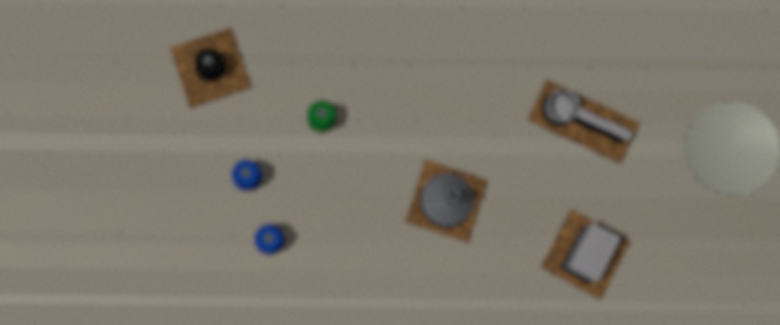

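View pics/sceneend.png

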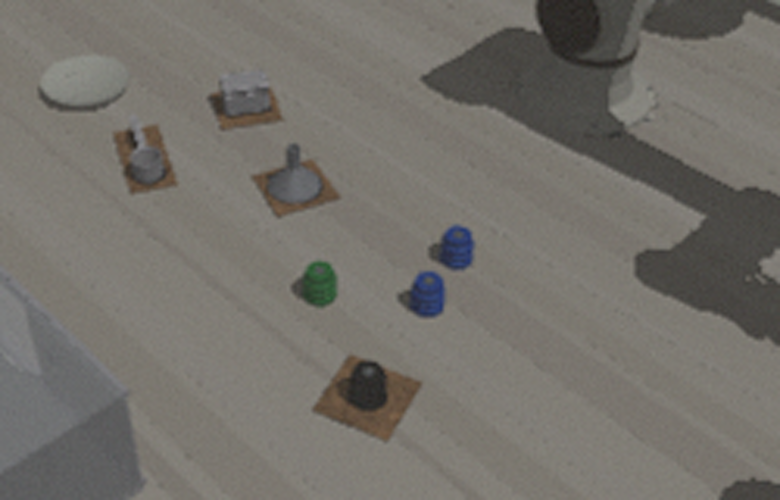

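Both pictures show all four tools upright on their pads. The look-alikes and saucer have not moved. In the top crop, the bellows are at (210,65), funnel (447,200), scoop bowl (562,107) and tin (595,250).

```bash
python3 -c "
from station import *
hand_in(); print(get_t())"
```

```text
the job is handed in; nothing more can be done
the job is handed in; nothing more can be done
```

All four tools are on their matching pads, and the job was handed in at about 54 s of the 115 s allowed. I picked the black bellows out from the green and two blue look-alikes.

Wrist-camera checks after each placing gave these offsets from the silhouettes:

| Tool | Position error | Angle error |
|---|---|---|
| Funnel | about 1 mm | not applicable (round) |
| Bellows | about 0.4 mm | not applicable (round) |
| Tin | about 0.9 mm | under 0.1° |
| Scoop | about 0.9 mm (about 0.7 mm by the pad outline) | about 0.1° |

These figures come from the same wrist camera, whose calibration is only good to about 2 mm.

The last top and scene pictures show all four tools upright, with the saucer and look-alikes where they were and the arm clear with its gripper open. I did not check the grinder in those last pictures, but the arm never worked near it. No check failed. In the final top view the tin looks shifted to one side of its rectangle, which I put down to its height seen at an angle, since the wrist view has it centred.

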